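Rebuild the spindle stack of a tube rotator

TASK

Rebuild the tube rotator's spindle: slip the brass spacer onto the spindle first, on top of the orange-sealed bearing, then the blue washer on top of the spacer. Press this stack down until the tight bearing is fully home on its shoulder, pressing slowly, feeling for the stop and never loading the stack with more than 25 N (about 2.5 kg), then slide the red keeper fully closed over the washer. Leave the amber jar, the carton and the petri dish where they are.

Things in the scene. Friction and masses are not known exactly. Their poses are not given: they have to be found in the camera images.
- drive: Tube rotator drive, fixed to the bench: white housing 200 (x) x 130 (y) x 45 mm high; origin under its centre on the bench, z up. On it a head with the spindle (upright, 12 mm diameter, axis at x = -45 mm, y = 0), bearing and keeper. The head was set 0 to 16 mm up, by an amount not measured, and stays so: heights told here are for 0. Both sides (+y, -y) are open to fingers closing along y.
- spindle_base (a point): Point on the spindle axis at the housing's top, 45 mm above the bench, z up. Along it: spindle tip at 128 mm above the bench (chamfer 3 mm high, 2 mm wide); shoulder 40 mm across, its top at 55 mm. Heights are for a head set to 0; add up to 16 mm.
- bearing_axis (a point): Point on the spindle axis 74 mm above the bench, fixed to the housing. Near it the bearing: steel ring, orange seal, 44 mm across, 12 mm high, stuck on the spindle 8 to 12 mm above its shoulder, not measured. Pressed with about 8 N (9 N at 15 mm/s), also through rings on it, it slides down and stays; home, it gives 1 mm per 10 N more. Then a washer on the spacer has its top at 99 mm.
- keeper (a joint): Travel, m, of the red keeper along the drive's -x: 0 = open, 0.044 = closed at a hard stop; stays where left, slides at 3 N (4 N at 50 mm/s). Forked plate 40 mm wide, at 100.5 to 106.5 mm; rails to 109.5; grip tab 24 (x) x 12 (y) mm, top at 133.5, centred 94 mm (open) or 50 mm (closed) from the spindle axis. Closed it is 1.5 mm over a washer that is home; a higher one blocks it.
- spacer: Loose brass sleeve, 40 mm outside diameter, 14 mm bore, 24 mm tall; origin at its centre, z along its bore. Stands upright on the bench. About 160 g.
- washer: Loose thick blue plastic washer, 46 mm outside diameter, 14 mm bore, 8 mm thick; origin at its centre, z along its bore. Lies flat on the bench. About 30 g.
- reagent: Amber jar with white cap, 38 mm across, 75 mm tall, origin under its centre. Bystander.
- carton: Small white carton 35 x 35 x 70 mm, origin under its centre. Bystander.
- petri: Closed petri dish with a yellow lid, 92 mm across, 20 mm high, origin under its centre. Bystander.
There are look-alikes about, which are no part of the job. Of the things that look like the drive, take the one that is nearest to the robot's base at the start.

How it is judged:
By the outcome, as a careful person would: the job done as asked, in the order asked, and still so for the second after the job is handed in, with the robot touching nothing.
It also fails if it takes over 72 s, if anything falls off the work surface, if the arm or the gripper's body presses on something with over 40 N, if the wrist force passes 120 N, or if a joint passes its speed limit or range.

ROBOT

A 7-joint arm with a two-finger parallel gripper is mounted at the origin on the work surface. World frame = base frame: x ahead of the robot, y to its left, z up, the work surface at z = 0. Lengths are in m, angles in degrees, forces in N, time in s.
With the tool pointing down it reaches from about 0.425 to 0.825 m from the base axis. Payload 3.6 kg.
Tool frame: the origin (TCP) lies on the centre line of the jaws, within the pads' length; the fingertips stand 17 mm ahead of it and the grasp point (between the pads) lies 2 mm behind it; z points along the fingers, y is the line along which they close (so a half turn about z gives the same grasp; the last joint's range is limited). The gripper opens to 93 mm and grips with 3 to 60 N. Pads are 15 mm wide; open, the fingers measure 128 mm over their backs; the gripper's body (75 mm by 188 mm) begins 65 mm behind the grasp point.
Start: joints at [-65.059, 35.231, -0.722, 81.555, 0.464, 63.22, -2.315], TCP at [0.29, 0.582, 0.236] pointing down, gripper open.
Joint ranges: [-178.69, 178.69], [-17.37, 117.87], [-77.05, 75.6], [15.02, 138.74], [-78.02, 258.01], [0.78, 113.62], [-162.83, 162.83]. Speed limits (degrees/s): [159.86, 159.86, 180, 180, 180, 180, 180].

INTERFACE

Orientations are given as a 3x3 rotation matrix whose columns are the frame's x, y, z axes.
In Python, from station import r gives the robot as it stands.
- The arm moves only by the shell command python3 -m creep 'ROWS'. ROWS is text: rows parted by semicolons, each of 7 numbers parted by spaces: the shift along the tool's x, y, z in cm, then the turn, a rotation vector about the tool's x, y, z in rad, then the opening in per cent of the stroke, from 0 (shut) to 100 (fully open). In form: x y z ax ay az grip; .... A call has 1 to 8 rows; each row shifts and turns the commanded pose from where the row before left it, along the tool's axes as they then stand; what a row does not reach is not made up. A row lasts 1/12 s, in which the tool goes at most 41.7 mm and 7.16 degrees, less where a joint would pass 70% of its speed; a pose out of reach is approached as far as the arm can. A call with a gripper value outside its range is refused whole. The fingers move at their own pace and stop on an object; the grip force is fixed at half the most. Time passes only in rows, so rows that do not move let the fingers close. It gives the time, the measured TCP pose, the force, the opening and the grip force at its end, in the units of the state.
- r.read_state(): the state, without advancing time (a new reading comes with each control period).
- r.get_image(name): name is "scene" or "top"; returns the picture (384x512x3 uint8, red, green, blue); there is no depth.
- r.camera_params(name): a dict with "fx", "fy", "cx", "cy" (pixels), "D" ([k1, k2, p1, p2, k3] as OpenCV has them; the pictures are not rectified), "world_from_camera" (4x4, takes a point from camera to world coordinates). Camera axes: x right, y down, z forward; pixel columns grow to the right and rows downward; lengths in m; the calibration is good to about 2 mm. A picture is of the moment at which its call begins. camera_params takes no time and is no camera call.
- r.job_done(): hands the job in; it is judged then, once.
The state is a dict: "t": time; "joint_pos": joint angles; "qd": joint speeds; "tau": joint torques, N m; "ee_pos": TCP position; "tcp_rot": TCP orientation; "force": force on the tool from outside, world axes, zero at the start; "ft_torque": the same for the moment, N m; "grip_width": finger opening in m; "grasp_force": force on a finger pad.
Only numpy, scipy, OpenCV 4.12 (cv2) and the standard library are available. Lean on these libraries where they do the work, as an engineer would, in place of code of your own. Each camera call takes 0.05 s, during which the arm holds its last target. There are 200 camera calls.

## Working session

There is one attempt and no reset: what is moved stays moved. The work goes in short steps, Python scripts to look and compute and a shell command to move; the robot and the scene stay as the last step left them, time stands still between calls to the robot, and variables do not carry over. Pictures are saved under pics/ and viewed, at most 10 in all, crops included, and the job is handed in when it is done.

```bash
ls; mkdir -p pics
python3 - <<'E'
from station import r
import cv2,numpy as np
s=r.read_state();print(s)
for n in("scene","top"):
    im=r.get_image(n);cv2.imwrite(f"pics/{n}0.png",im[...,::-1]);print(n,r.camera_params(n))
E
```

```text
pics
{'t': 0.0, 'joint_pos': array([-65.06132025,  35.29069213,  -0.72420799,  81.64060462,
         0.46490391,  63.22044521,  -2.31509313]), 'qd': array([ 0.06736523,  0.073001  ,  0.05452612,  0.07038037, -0.11073272,
        0.01303227, -0.11329838]), 'tau': array([-1.41128535e-04, -4.58942342e+01,  2.09253221e-01, -1.65738755e+01,
       -6.09710882e-02,  2.06555187e-02,  2.42326769e-04]), 'ee_pos': array([0.28923966, 0.58125743, 0.23446889]), 'tcp_rot': array([[-8.95307187e-01,  4.45447838e-01, -1.12400686e-03],
       [ 4.45449255e-01,  8.95304124e-01, -2.34234430e-03],
       [-3.70642299e-05, -2.59780571e-03, -9.99996625e-01]]), 'force': array([-0.79485254,  0.70268928, -0.38147137]), 'ft_torque': array([ 0.04529747, -0.04112386,  0.02853004]), 'grasp_force': 0.0, 'grip_width': 0.09270432622774594}
scene {'fx': 430.82131861835217, 'fy': 430.82131861835217, 'cx': 251.40565319899034, 'cy': 190.7166857323163, 'D': array([-0.04147682,  0.        ,  0.        ,  0.        ,  0.        ]), 'world_from_camera': array([[ 8.63098635e-01,  4.02314450e-01, -3.05293022e-01,
         1.04734942e+00],
       [ 5.05035345e-01, -6.87809322e-01,  5.21399690e-01,
        -7.88876496e-01],
       [-2.16756741e-04, -6.04203128e-01, -7.96830304e-01,
         1.29340205e+00],
       [ 0.00000000e+00,  0.00000000e+00,  0.00000000e+00,
         1.00000000e+00]])}
top {'fx': 354.3127043584083, 'fy': 354.3127043584083, 'cx': 255.56644477281313, 'cy': 190.39701066262248, 'D': array([0.00748884, 0.        , 0.        , 0.        , 0.        ]), 'world_from_camera': array([[ 0.06524981, -0.97676602,  0.20413379,  0.3577284 ],
       [-0.99786521, -0.06443075,  0.01066331,  0.00336716],
       [ 0.00273693, -0.20439378, -0.97888492,  1.14150044],
       [ 0.        ,  0.        ,  0.        ,  1.        ]])}
```

View pics/scene0.png

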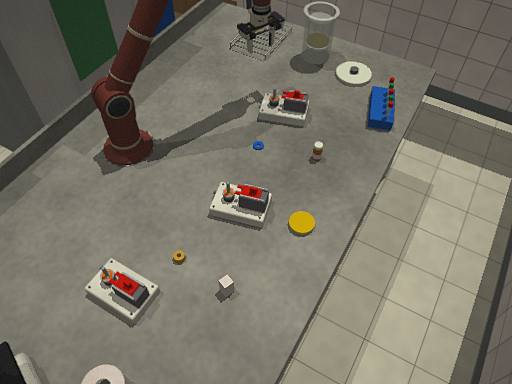

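View pics/top0.png

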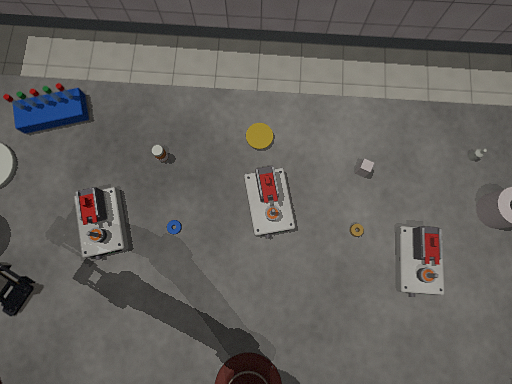

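The middle drive (scene 240,200; top 270,200) is nearest the base. The spacer is at scene (179,257) / top (357,230) and the washer at scene (258,146) / top (174,227). The bystanders are the amber jar, the carton and the yellow petri dish. Next I'll enlarge the crops.

```bash
cat > h.py <<'E'
import cv2,numpy as np
from station import r
P={n:r.camera_params(n) for n in("scene","top")}
def K(p):return np.array([[p['fx'],0,p['cx']],[0,p['fy'],p['cy']],[0,0,1.]])
def ray(n,uv):
    p=P[n];x=cv2.undistortPoints(np.array([[uv]],float),K(p),p['D'])[0,0]
    T=p['world_from_camera'];d=T[:3,:3]@np.r_[x,1];return T[:3,3],d/np.linalg.norm(d)
def tri(a,b):
    o1,d1=ray("scene",a);o2,d2=ray("top",b)
    s=np.linalg.lstsq(np.c_[d1,-d2],o2-o1,rcond=None)[0]
    p,q=o1+s[0]*d1,o2+s[1]*d2;return (p+q)/2,np.linalg.norm(p-q)
def atz(n,uv,z):
    o,d=ray(n,uv);return o+d*(z-o[2])/d[2]
def proj(n,X):
    p=P[n];T=np.linalg.inv(p['world_from_camera'])
    return cv2.projectPoints(np.array(X,float).reshape(-1,1,3),cv2.Rodrigues(T[:3,:3])[0],T[:3,3],K(p),p['D'])[0][:,0]
def crop(n,im,u,v,w,h,k):
    return cv2.resize(im[v:v+h,u:u+w,::-1],None,fx=k,fy=k,interpolation=cv2.INTER_CUBIC)
E
cat > a.py <<'E'
from h import *
S=cv2.imread('pics/scene0.png')[...,::-1];T=cv2.imread('pics/top0.png')[...,::-1]
cv2.imwrite('pics/c1.png',np.hstack([crop('',S,200,170,80,64,5),crop('',T,235,160,64,80,5)[:320] if 0 else crop('',T,236,160,80,64,5)]))
cv2.imwrite('pics/c2.png',np.hstack([crop('',T,236,190,80,64,5)]))
def blob(im,c,w,f):
    u,v=c;a=im[v-w:v+w+1,u-w:u+w+1];h=cv2.cvtColor(np.ascontiguousarray(a),cv2.COLOR_RGB2HSV).astype(int)
    m=f(h[...,0],h[...,1],h[...,2]);vv,uu=np.nonzero(m);return np.array([u-w+uu.mean(),v-w+vv.mean()]),m.sum(),(u-w+uu.min(),u-w+uu.max(),v-w+vv.min(),v-w+vv.max())
blue=lambda h,s,v:(h>95)&(h<130)&(s>120)
br=lambda h,s,v:(h>8)&(h<32)&(s>110)
for n,a,b,f in(("washer",(258,146),(174,227),blue),("spacer",(179,257),(357,230),br)):
    A=blob(S,a,11,f);B=blob(T,b,11,f);print(n,A,B,tri(A[0],B[0]), [atz("scene",A[0],z)for z in(.008,.024,.012)],[atz("top",B[0],z)for z in(.008,.024,.012)])
E
python3 a.py
```

```text
washer (array([257.81818182, 144.96103896]), np.int64(77), (np.int64(253), np.int64(263), np.int64(141), np.int64(149))) (array([173.5       , 226.52027027]), np.int64(148), (np.int64(167), np.int64(180), np.int64(220), np.int64(233))) (array([0.45876077, 0.26972663, 0.00588036]), np.float64(0.0015285681065663915)) [array([0.45926223, 0.26733825, 0.008     ]), array([0.46658242, 0.25419105, 0.024     ]), array([0.46109228, 0.26405145, 0.012     ])] [array([0.4591315 , 0.26977639, 0.008     ]), array([0.45770013, 0.26601587, 0.024     ]), array([0.45877366, 0.26883626, 0.012     ])]
spacer (array([178.75384615, 256.41538462]), np.int64(130), (np.int64(173), np.int64(184), np.int64(250), np.int64(263))) (array([356.23966942, 229.58677686]), np.int64(121), (np.int64(350), np.int64(363), np.int64(224), np.int64(235))) (array([ 0.48672918, -0.31226955,  0.01351356]), np.float64(0.0007651869004045608)) [array([ 0.48400669, -0.31045057,  0.008     ]), array([ 0.49101888, -0.31640576,  0.024     ]), array([ 0.48575974, -0.31193937,  0.012     ])] [array([ 0.48764755, -0.31355475,  0.008     ]), array([ 0.48581367, -0.30908122,  0.024     ]), array([ 0.48718908, -0.31243637,  0.012     ])]
```

View pics/c1.png

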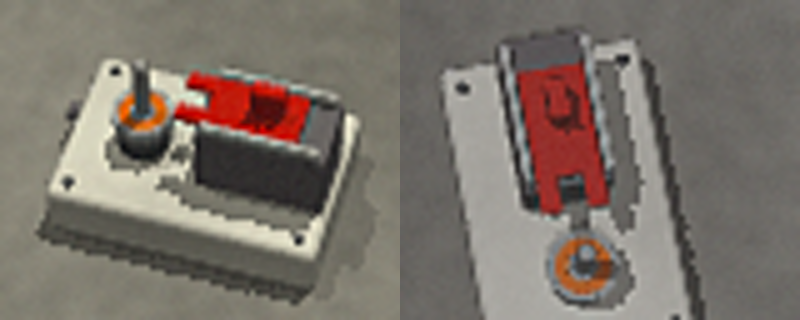

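Crop: orange seal at scene ≈(228.4,192.4), tip ≈(228,182); top seal ≈(272.6,213). The red fork faces the spindle, and the drive is yawed about +10°.

```bash
cat > b.py <<'E'
from a import *
org=lambda h,s,v:(h>6)&(h<20)&(s>150)&(v>90)
A=blob(S,(228,192),7,org);B=blob(T,(272,213),8,org);print("seal",A,B,tri(A[0],B[0]))
red=lambda h,s,v:((h<4)|(h>175))&(s>150)
# housing top: bright low-sat mask in top image
h=cv2.cvtColor(np.ascontiguousarray(T),cv2.COLOR_RGB2HSV)
m=((h[...,2]>150)).astype(np.uint8);m[:160]=0;m[245:]=0;m[:,:235]=0;m[:,305:]=0
h2=cv2.cvtColor(np.ascontiguousarray(T),cv2.COLOR_RGB2HSV)
vv,uu=np.nonzero(m);print(m.sum())
pts=np.array([atz("top",(u,v),.045)[:2] for u,v in zip(uu,vv)],np.float32)
rc=cv2.minAreaRect(pts);print("rect",rc)
E
python3 b.py | grep -v -e washer -e spacer
python3 - <<'E'
import cv2,numpy as np
T=cv2.imread('pics/top0.png')
S=cv2.imread('pics/scene0.png')
k=12
a=cv2.resize(S[176:206,212:245],None,fx=k,fy=k,interpolation=cv2.INTER_CUBIC);b=cv2.resize(T[198:228,256:289],None,fx=k,fy=k,interpolation=cv2.INTER_CUBIC)
cv2.imwrite('pics/c3.png',np.hstack([a,b]))
E
```

```text
seal (array([228.05882353, 192.23529412]), np.int64(34), (np.int64(224), np.int64(232), np.int64(189), np.int64(195))) (array([271.8245614 , 213.15789474]), np.int64(57), (np.int64(267), np.int64(277), np.int64(208), np.int64(218))) (array([ 0.51278332, -0.03901102,  0.07501533]), np.float64(0.0004957822752768656))
1615
rect ((0.5601091980934143, -0.026748575270175934), (0.20200155675411224, 0.12439851462841034), 13.899402618408203)
```

View pics/c3.png

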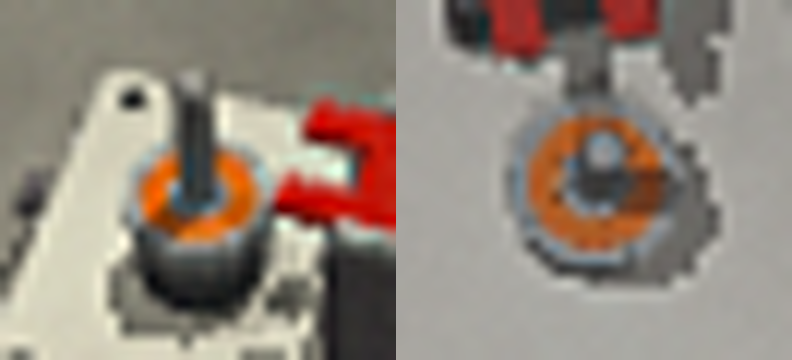

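Run:
```python
from h import *
print("seal",tri((228.2,191.5),(272.3,212.6)));print("tip",tri((227.75,182.2),(272.9,209.8)))
for z in(.128,.136,.144):print(z,atz("scene",(227.75,182.2),z),atz("top",(272.9,209.8),z))
for z in(.075,.083,.091):print(z,atz("scene",(228.2,191.5),z),atz("top",(272.3,212.6),z))
```

```text
seal (array([ 0.51391618, -0.03991877,  0.08102891]), np.float64(8.4303446687474e-05))
tip (array([ 0.51435513, -0.03911128,  0.13337063]), np.float64(9.877800431824442e-05))
0.128 [ 0.51185265 -0.0356758   0.128     ] [ 0.5152271  -0.03930481  0.128     ]
0.136 [ 0.51552861 -0.04084621  0.136     ] [ 0.51398389 -0.03896798  0.136     ]
0.144 [ 0.51920457 -0.04601662  0.144     ] [ 0.51274069 -0.03863115  0.144     ]
0.075 [ 0.51129349 -0.03616408  0.075     ] [ 0.51477208 -0.04019283  0.075     ]
0.083 [ 0.51481322 -0.04110638  0.083     ] [ 0.51359407 -0.03986608  0.083     ]
0.091 [ 0.51833295 -0.04604867  0.091     ] [ 0.51241606 -0.03953932  0.091     ]
```

Spindle axis ≈ (0.514, −0.0395), tip ≈ 0.133, so the head sits roughly 5 mm up. I'll turn the tool so that it closes along drive y.

```bash
cat > d.py <<'E'
import sys,numpy as np
from station import r
from scipy.spatial.transform import Rotation as Ro
# go(target xyz): remaining shift in tool axes cm, and turn to the drive-aligned pose
YAW=np.radians(13.9)
def go(X):
    s=r.read_state();R=s['tcp_rot'];c,n=np.cos(YAW),np.sin(YAW)
    W=np.array([[-c,-n,0],[-n,c,0],[0,0,-1.]])
    print("t",round(s['t'],2),"pos",s['ee_pos'].round(4),"turn",Ro.from_matrix(R.T@W).as_rotvec().round(4),"shift(W axes)cm",(W.T@(np.array(X)-s['ee_pos'])*100).round(2),"F",s['force'].round(1),"q7",s['joint_pos'][6].round(0),"w",round(s['grip_width'],4),"g",round(s['grasp_force'],1))
if __name__=="__main__": go([float(v) for v in sys.argv[1:4]])
E
python3 -m creep '0 0 0 0 0 -0.117 100;0 0 0 0 0 -0.117 100;0 0 0 0 0 -0.117 100;0 0 0 0 0 -0.117 100;0 0 0 0 0 -0.117 100;0 0 0 0 0 -0.118 100;0 0 0 0 0 0 100'; python3 d.py 0.52 0 0.236
```

```text
t: 0.68
ee_pos: [0.2897, 0.5814, 0.235]
tcp_rot: [[-0.971, -0.241, -0.001], [-0.241, 0.971, -0.001], [0.001, -0.001, -1.0]]
force: [-0.3, -0.5, -0.5]
grip_width: 0.093
grasp_force: 0.0
t 0.68 pos [0.2897 0.5814 0.235 ] turn [-0.001  -0.0012  0.0004] shift(W axes)cm [ -8.39 -61.97  -0.1 ] F [-0.3 -0.5 -0.5] q7 32.0 w 0.093 g 0.0
```

```bash
python3 -m creep '-0.6 -4 0 0 0 0 100;-0.6 -4 0 0 0 0 100;-0.6 -4 0 0 0 0 100;-0.6 -4 0 0 0 0 100;-0.6 -4 0 0 0 0 100;-0.6 -4 0 0 0 0 100;-0.6 -4 0 0 0 0 100;-0.6 -4 0 0 0 0 100' >/dev/null; python3 -m creep '-0.6 -4 0 0 0 0 100;-0.6 -4 0 0 0 0 100;-0.6 -4 0 0 0 0 100;-0.6 -4 0 0 0 0 100;-0.6 -4 0 0 0 0 100;-0.6 -4 0 0 0 0 100;-0.6 -4 0 0 0 0 100;-0.6 -4 0 0 0 0 100'; python3 d.py 0.487 -0.312 0.15
```

```text
t: 2.02
ee_pos: [0.536, -0.0186, 0.2356]
tcp_rot: [[-0.972, -0.235, -0.0], [-0.235, 0.972, 0.0], [0.0, 0.0, -1.0]]
force: [1.4, -0.1, -0.6]
grip_width: 0.0929
grasp_force: 0.0
t 2.02 pos [ 0.536  -0.0186  0.2356] turn [ 0.0002 -0.0001 -0.005 ] shift(W axes)cm [ 11.8  -27.3    8.56] F [ 1.4 -0.1 -0.6] q7 100.0 w 0.0929 g 0.0
```

```bash
python3 -m creep '1.47 -3.41 1.07 0 0 0 100;1.47 -3.41 1.07 0 0 0 100;1.47 -3.41 1.07 0 0 0 100;1.47 -3.41 1.07 0 0 0 100;1.47 -3.41 1.07 0 0 0 100;1.47 -3.41 1.07 0 0 0 100;1.47 -3.41 1.07 0 0 0 100;1.47 -3.41 1.07 0 0 0 100' >/dev/null;python3 -m creep '0 0 2 0 0 0 100;0 0 2 0 0 0 100;0 0 0 0 0 0 100;0 0 0 0 0 0 100'; python3 d.py 0.4867 -0.312 0.025
python3 - <<'E'
from h import *
S=r.get_image("scene");T=r.get_image("top");cv2.imwrite('pics/s1.png',np.hstack([crop('',S,150,225,60,60,6),crop('',T,325,195,60,60,6)]))
E
```

```text
t: 3.02
ee_pos: [0.4861, -0.309, 0.1092]
tcp_rot: [[-0.971, -0.237, -0.002], [-0.237, 0.971, 0.002], [0.002, 0.002, -1.0]]
force: [0.3, -0.2, 0.8]
grip_width: 0.0927
grasp_force: 0.0
t 3.02 pos [ 0.4861 -0.309   0.1092] turn [ 0.0022 -0.002  -0.003 ] shift(W axes)cm [ 0.01 -0.31  8.42] F [ 0.3 -0.2  0.8] q7 130.0 w 0.0927 g 0.0
```

View pics/s1.png

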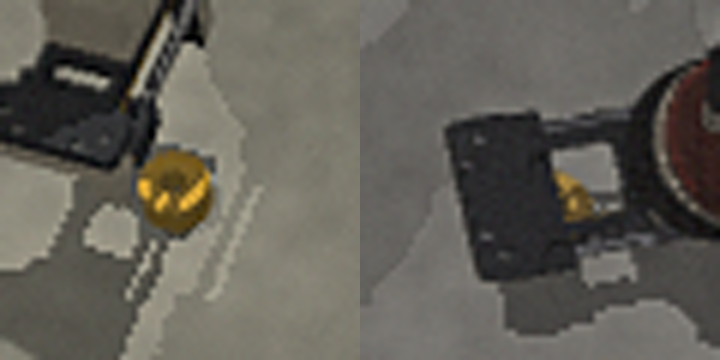

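The scene crop shows the spacer under the open jaws and the position agrees with the first fix. Descend and grasp.

```bash
python3 -m creep '0 -0.3 2.5 0 0 0 100;0 0 2.5 0 0 0 100;0 0 2.5 0 0 0 100;0 0 1.2 0 0 0 100;0 0 0 0 0 0 100' >/dev/null; python3 -m creep '0 0 0 0 0 0 0;0 0 0 0 0 0 0;0 0 0 0 0 0 0;0 0 0 0 0 0 0;0 0 0 0 0 0 0;0 0 0 0 0 0 0;0 0 0 0 0 0 0;0 0 0 0 0 0 0';python3 d.py 0.514 -0.0395 0.19
```

```text
t: 4.2
ee_pos: [0.4874, -0.3126, 0.0232]
tcp_rot: [[-0.971, -0.239, 0.0], [-0.239, 0.971, -0.0], [0.0, -0.0, -1.0]]
force: [0.5, -0.4, -0.7]
grip_width: 0.0443
grasp_force: 0.0
t 4.2 pos [ 0.4874 -0.3126  0.0232] turn [-0.0001 -0.     -0.0014] shift(W axes)cm [ -9.14  25.87 -16.68] F [ 0.5 -0.4 -0.7] q7 129.0 w 0.0443 g 0.0
```

```bash
python3 -m creep '0 0 0 0 0 0 0;0 0 0 0 0 0 0;0 0 0 0 0 0 0;0 0 0 0 0 0 0;0 0 -2.5 0 0 0 0;0 0 -4 0 0 0 0;0 0 -4 0 0 0 0;0 0 -4 0 0 0 0';python3 d.py 0.514 -0.0395 0.19
```

```text
t: 4.87
ee_pos: [0.4866, -0.3122, 0.1688]
tcp_rot: [[-0.971, -0.239, -0.002], [-0.239, 0.971, 0.001], [0.002, 0.002, -1.0]]
force: [0.5, -0.4, -2.0]
grip_width: 0.0387
grasp_force: 30.0
t 4.87 pos [ 0.4866 -0.3122  0.1688] turn [ 0.0015 -0.0018 -0.0014] shift(W axes)cm [-9.22 25.82 -2.12] F [ 0.5 -0.4 -2. ] q7 131.0 w 0.0387 g 30.0
```

```bash
python3 -m creep '-1.15 3.23 -0.2 0 0 0 0;-1.15 3.23 -0.2 0 0 0 0;-1.15 3.23 -0.2 0 0 0 0;-1.15 3.23 -0.2 0 0 0 0;-1.15 3.23 -0.1 0 0 0 0;-1.15 3.23 0 0 0 0 0;-1.15 3.23 0 0 0 0 0;-1.15 3.23 0 0 0 0 0'>/dev/null;python3 -m creep '0 0 0 0 0 0 0;0 0 0 0 0 0 0;0 0 0 0 0 0 0'>/dev/null;python3 d.py 0.514 -0.0395 0.175
python3 - <<'E'
from h import *
S=r.get_image("scene");T=r.get_image("top");cv2.imwrite('pics/s2s.png',S[...,::-1]);cv2.imwrite('pics/s2t.png',T[...,::-1]);cv2.imwrite('pics/s2.png',np.hstack([crop('',S,205,150,50,60,8),crop('',T,248,185,50,60,8)]))
p=r.read_state()['ee_pos']
for n in P: print(n,proj(n,[p+[0,0,.001],p-[0,0,.023],[.514,-.0395,.133]]).round(1).tolist())
E
```

```text
t 5.78 pos [ 0.5145 -0.0403  0.1766] turn [-0.0007 -0.0014 -0.0013] shift(W axes)cm [0.03 0.09 0.16] F [-0.5 -0.  -2.1] q7 102.0 w 0.0388 g 30.0
scene [[226.8, 174.5], [227.2, 179.0], [227.6, 182.3]]
top [[274.6, 207.4], [274.2, 208.7], [273.0, 210.0]]
```

View pics/s2.png

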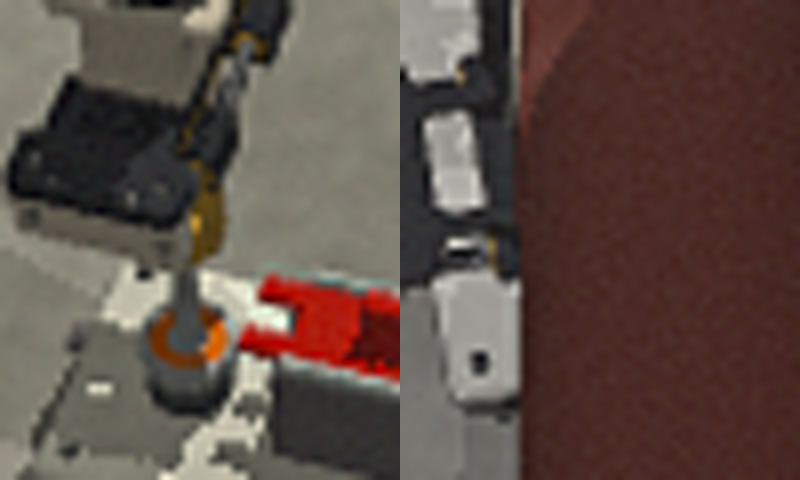

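Scene view: the spacer hangs above the spindle (spindle u≈227.9, brass right edge u≈232.8). The top view is blocked by the arm. I'll check the edges at sub-pixel level.

Run:
```python
from h import *
S=cv2.imread('pics/s2s.png')[...,::-1].astype(int)
for v in range(172,194):print(v,[tuple(S[v,u]) for u in range(222,237)] if 0 else ' '.join("%3d,%2d"%(S[v,u,0],S[v,u,0]-S[v,u,2]) for u in range(222,238)))
p=r.read_state()['ee_pos'];a=np.linspace(0,6.283,73)
for rr,zz,c in((.02,p[2]+.002,p),(.02,p[2]-.0225,p),(.006,.133,[.514,-.0395]),(.006,.1,[.514,-.0395])):
    q=proj("scene",np.c_[c[0]+rr*np.cos(a),c[1]+rr*np.sin(a),a*0+zz]);print(rr,zz,q.min(0).round(2),q.max(0).round(2))
```

```text
172  51, 0  50,-1  47,-2  42,-3  48,-3  47,-4  47,-5  57,-1  72,48  63,39  53,-1 139,16 132,14 129,15 132,17 133,19
173  48,-2  49, 0  70, 4  70, 3  39,-2  52,-2  40,-5  49,-1  67,44  32, 6  72,29 140,12 135,15 134,17 133,16 132,18
174  42, 0  44,-3  55,-2  60, 1  47,-2  46,-3  22,-4  53,12  91,68  80,61  88,52 127,17 133,15 132,17 139,18 133,19
175  46,-3  53,-2  53,-2  51,-2  48,-5  32,-11  35,-3  75,43  92,69  91,65  88,54 124,18 138,16 137,17 133,15 130,17
176  27,-5  36, 1  48, 1  48,-3  42,-2  24,-4  75,19  88,67  88,70  88,62  83,50 124,20 137,16 131,13 131,17 127,15
177  13, 2  19,-3  21,-2  23,-5  10,-8  37, 2 106,35 186,136  87,56  85,58  80,57 110,29 136,14 129,15 128,15 124,15
178  69,10  74,13  28,-3  34, 3  41, 2 100,12 105,21 171,129  82,56  81,62  82,51 122,22 133,14 128,15 127,14 123,14
179  93,15  98,15  92,15  91,16  93,17 102,15  94,10 102,79  81,53  78,59  81,47 124,21 133,13 131,14 128,15 128,17
180  93,16  90,17  71,10  59, 6  75,12  98,18 101,13  85,60  84,61  81,60  92,42 136,13 132,17 132,15 131,15 131,18
181  90,16  91,15  86,15  60, 8  78,13  96,13  99,13 
[... 978 characters left out ...]
227,13 224,13
190 177,18  76, 0  94,50 111,106  94,71  67,-2  71, 2  71, 2  84,58 107,107 196,162 161,-8 170, 8 191,46 189,79 219,41
191 110, 7  72,21 103,103 104,98  74, 4  67,-2  72, 2  65,-3  80,12 187,162 212,203 168,55 155,-4 183,110 174,157 183,102
192  85, 6  80,27 108,108 104,94  68,-13  67,-4  68,-2  62,-8  74, 1 199,160 210,210 166,90 149,26 185,173 180,180 177,177
193  86, 5  76, 4 109,109 104,104  82,24  66,-9  63,-9  76, 1 173,92 212,212 208,197 153,46  92,16 101,101 117,117 139,139
0.02 0.17870709374495666 [220.85 169.73] [232.81 178.98]
0.02 0.15420709374495667 [221.26 174.34] [233.06 183.54]
0.006 0.133 [225.87 180.93] [229.37 183.68]
0.006 0.1 [226.32 186.8 ] [229.76 189.52]
```

Spacer and spindle agree along the camera's x axis. Descend gently and watch the force.

```bash
python3 -m creep '0.03 0.09 0.6 0 0 0 0;0 0 0.6 0 0 0 0;0 0 0.3 0 0 0 0;0 0 0.2 0 0 0 0;0 0 0 0 0 0 0';python3 d.py 0.514 -0.0395 0.135;python3 -m creep '0 0 0.2 0 0 0 0;0 0 0.2 0 0 0 0;0 0 0.1 0 0 0 0;0 0 0 0 0 0 0';python3 d.py 0.514 -0.0395 0.135
```

```text
t: 6.3
ee_pos: [0.514, -0.0391, 0.1593]
tcp_rot: [[-0.971, -0.238, -0.002], [-0.238, 0.971, 0.0], [0.001, 0.0, -1.0]]
force: [0.1, -0.1, -1.6]
grip_width: 0.0385
grasp_force: 30.0
t 6.3 pos [ 0.514  -0.0391  0.1593] turn [ 0.0004 -0.0015 -0.0018] shift(W axes)cm [ 0.01 -0.04  2.43] F [ 0.1 -0.1 -1.6] q7 102.0 w 0.0385 g 30.0
t: 6.63
ee_pos: [0.5144, -0.0388, 0.1548]
tcp_rot: [[-0.971, -0.239, -0.0], [-0.239, 0.971, -0.0], [0.0, 0.0, -1.0]]
force: [-0.5, 0.0, -3.0]
grip_width: 0.0391
grasp_force: 30.0
t 6.63 pos [ 0.5144 -0.0388  0.1548] turn [ 0.0001 -0.0004 -0.0013] shift(W axes)cm [ 0.05 -0.06  1.98] F [-0.5  0.  -3. ] q7 102.0 w 0.0391 g 30.0
```

```bash
for i in 1; do python3 -m creep '0 0 0.15 0 0 0 0;0 0 0.15 0 0 0 0;0 0 0 0 0 0 0';python3 d.py 0.514 -0.0395 0.135;python3 -m creep '0 0 0.15 0 0 0 0;0 0 0.15 0 0 0 0;0 0 0 0 0 0 0';python3 d.py 0.514 -0.0395 0.135; done | grep pos
```

```text
ee_pos: [0.5143, -0.0388, 0.1518]
t 6.88 pos [ 0.5143 -0.0388  0.1518] turn [ 0.0001 -0.0005 -0.0012] shift(W axes)cm [ 0.05 -0.06  1.68] F [-0.3  0.1 -2.4] q7 101.0 w 0.0388 g 30.0
ee_pos: [0.5143, -0.0388, 0.1487]
t 7.13 pos [ 0.5143 -0.0388  0.1487] turn [ 0.0002 -0.0006 -0.0013] shift(W axes)cm [ 0.04 -0.06  1.37] F [ 0.  -0.2 -2.1] q7 101.0 w 0.0388 g 30.0
```

```bash
python3 -m creep '0 0 0.3 0 0 0 0;0 0 0.3 0 0 0 0;0 0 0.3 0 0 0 0;0 0 0.3 0 0 0 0;0 0 0.3 0 0 0 0' | grep -e pos -e force;python3 -m creep '0 0 0.4 0 0 0 0;0 0 0.4 0 0 0 0;0 0 0.4 0 0 0 0;0 0 0.4 0 0 0 0;0 0 0 0 0 0 0';python3 d.py 0.514 -0.0395 0.104
```

```text
ee_pos: [0.5144, -0.0389, 0.1336]
force: [0.3, 0.1, -2.1]
grasp_force: 30.0
t: 7.97
ee_pos: [0.5139, -0.0388, 0.1171]
tcp_rot: [[-0.971, -0.239, -0.002], [-0.239, 0.971, 0.0], [0.002, 0.001, -1.0]]
force: [0.7, 0.1, -1.4]
grip_width: 0.0386
grasp_force: 30.0
t 7.97 pos [ 0.5139 -0.0388  0.1171] turn [ 0.0005 -0.0018 -0.0014] shift(W axes)cm [ 0.01 -0.07  1.31] F [ 0.7  0.1 -1.4] q7 101.0 w 0.0386 g 30.0
```

```bash
python3 -m creep '0 0 0.2 0 0 0 0;0 0 0.2 0 0 0 0;0 0 0.2 0 0 0 0;0 0 0.1 0 0 0 0;0 0 0 0 0 0 0' | grep -e pos -e force;python3 -m creep '0 0 0.1 0 0 0 0;0 0 0.1 0 0 0 0;0 0 0 0 0 0 0'| grep -e pos -e force;python3 -m creep '0 0 0.1 0 0 0 0;0 0 0.1 0 0 0 0;0 0 0 0 0 0 0'| grep -e pos -e force
```

```text
ee_pos: [0.5143, -0.0388, 0.1108]
force: [0.2, 0.4, -2.2]
grasp_force: 30.0
ee_pos: [0.5144, -0.0389, 0.1089]
force: [-0.6, 0.7, -1.3]
grasp_force: 30.0
ee_pos: [0.5144, -0.0389, 0.1069]
force: [0.3, -0.2, -3.2]
grasp_force: 30.0
```

```bash
for i in 1; do python3 -m creep '0 0 0.1 0 0 0 0;0 0 0 0 0 0 0'| grep -e pos -e force;python3 -m creep '0 0 0.1 0 0 0 0;0 0 0 0 0 0 0'| grep -e pos -e force;python3 -m creep '0 0 0.1 0 0 0 0;0 0 0 0 0 0 0'| grep -e pos -e force;python3 -m creep '0 0 0.1 0 0 0 0;0 0 0 0 0 0 0'| grep -e pos -e force; done
```

```text
ee_pos: [0.5144, -0.0389, 0.1059]
force: [-0.6, -0.5, -2.9]
grasp_force: 30.0
ee_pos: [0.5144, -0.0388, 0.1049]
force: [-0.1, 0.1, -2.2]
grasp_force: 30.0
ee_pos: [0.5144, -0.0388, 0.1039]
force: [0.9, -0.3, -2.0]
grasp_force: 30.0
ee_pos: [0.5144, -0.0389, 0.1029]
force: [-0.1, 0.1, -2.4]
grasp_force: 30.0
```

```bash
for i in 1; do python3 -m creep '0 0 0.1 0 0 0 0;0 0 0 0 0 0 0'| grep -e pos -e force;python3 -m creep '0 0 0.1 0 0 0 0;0 0 0 0 0 0 0'| grep -e pos -e force;python3 -m creep '0 0 0.1 0 0 0 0;0 0 0 0 0 0 0'| grep -e pos -e force;python3 -m creep '0 0 0.1 0 0 0 0;0 0 0 0 0 0 0'| grep -e pos -e force; done
```

```text
ee_pos: [0.5146, -0.0388, 0.1021]
force: [0.7, 0.4, -1.5]
grasp_force: 30.0
ee_pos: [0.5146, -0.0388, 0.1015]
force: [-1.4, 1.2, 2.9]
grasp_force: 30.0
ee_pos: [0.5146, -0.0389, 0.1006]
force: [-2.2, -0.1, 4.1]
grasp_force: 30.0
ee_pos: [0.5146, -0.0388, 0.0995]
force: [-0.7, 0.2, 4.7]
grasp_force: 30.0
```

The spacer has contacted the bearing (≈7 N net) and is threaded on. Release, rise and go to the washer.

```bash
python3 -m creep '0 0 0 0 0 0 65;0 0 0 0 0 0 65;0 0 0 0 0 0 65;0 0 0 0 0 0 65;0 0 -1 0 0 0 65;0 0 -3 0 0 0 65;0 0 -3.5 0 0 0 65;0 0 -3 0 0 0 100' | grep -e pos -e force -e wid; python3 -m creep '-0.25 3.9 0 0 0 0 100;-0.25 3.9 0 0 0 0 100;-0.25 3.9 0 0 0 0 100;-0.25 3.9 0 0 0 0 100;-0.25 3.9 0 0 0 0 100;-0.25 3.9 0 0 0 0 100;-0.25 3.9 0 0 0 0 100;-0.25 3.9 0 0 0 0 100'>/dev/null;python3 -m creep '0 0 2 0 0 0 100;0 0 3 0 0 0 100;0 0 3 0 0 0 100;0 0 0 0 0 0 100'>/dev/null;python3 d.py 0.459 0.2695 0.0185
python3 - <<'E'
from h import *
S=r.get_image("scene");T=r.get_image("top");cv2.imwrite('pics/s3.png',np.hstack([crop('',S,212,172,40,44,9),crop('',T,254,195,44,44,9)]))
cv2.imwrite('pics/s3t.png',T[...,::-1])
E
```

```text
ee_pos: [0.5145, -0.0388, 0.2062]
force: [0.2, 0.3, 0.3]
grip_width: 0.0638
grasp_force: 0.0
t 11.88 pos [0.4561 0.2671 0.12  ] turn [-0.0035 -0.0099 -0.0004] shift(W axes)cm [-0.34  0.16 10.15] F [ 0.3 -0.4 -0.7] q7 65.0 w 0.0931 g 0.0
```

View pics/s3.png

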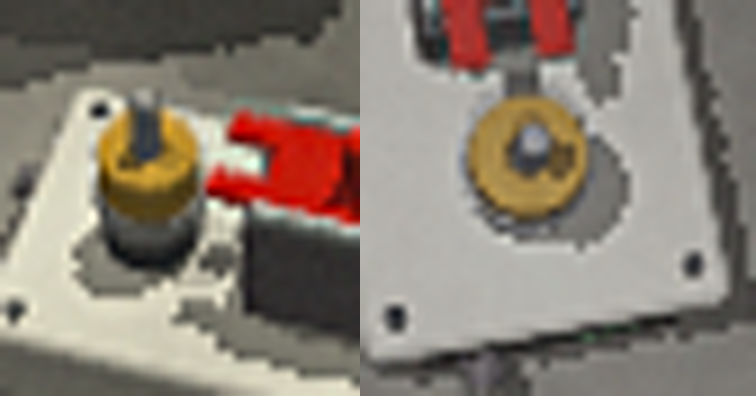

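The views show the spacer on the spindle (scene (228,189), top (272.5,212)). Now the washer.

```bash
python3 -m creep '-0.34 0.1 3 0.0035 0.0099 0 100;0 0 3 0 0 0 100;0 0 2 0 0 0 100;0 0 1 0 0 0 100;0 0 0.5 0 0 0 100;0 0 0 0 0 0 100'>/dev/null; python3 d.py 0.459 0.269 0.0195
```

```text
t 12.48 pos [0.4626 0.2706 0.0298] turn [-0.003  -0.0086 -0.0017] shift(W axes)cm [ 0.39 -0.07  1.03] F [-1.3 -0.4  0.6] q7 64.0 w 0.0929 g 0.0
```

```bash
python3 -m creep '0.35 -0.07 0.6 0 0.008 0 100;0 0 0.3 0 0 0 100;0 0 0 0 0 0 100;0 0 0 0 0 0 100'>/dev/null; python3 d.py 0.459 0.269 0.0195
```

```text
t 12.82 pos [0.4588 0.2689 0.0206] turn [-0.0032 -0.0171 -0.0015] shift(W axes)cm [-0.02  0.01  0.11] F [-0.2  0.4 -0.1] q7 64.0 w 0.0929 g 0.0
```

```bash
python3 -m creep '0 0 0.1 -0.003 -0.017 0 100;0 0 0 0 0 0 100;0 0 0 0 0 0 100'>/dev/null; python3 d.py 0.459 0.269 0.0195; python3 -m creep '0 0 0 0 0 0 20;0 0 0 0 0 0 20;0 0 0 0 0 0 20;0 0 0 0 0 0 20;0 0 0 0 0 0 20;0 0 0 0 0 0 20;0 0 0 0 0 0 20;0 0 0 0 0 0 20'>/dev/null;python3 -m creep '0 0 0 0 0 0 0;0 0 0 0 0 0 0;0 0 0 0 0 0 0'>/dev/null; python3 d.py 0.459 0.269 0.0195
```

```text
t 13.07 pos [0.4585 0.2688 0.0194] turn [-0.0005 -0.0009 -0.0011] shift(W axes)cm [-0.06  0.01 -0.01] F [ 0.5 -1.2 -0. ] q7 63.0 w 0.093 g 0.0
t 13.98 pos [0.4585 0.2687 0.0191] turn [-0.0005 -0.001  -0.0014] shift(W axes)cm [-0.06  0.01 -0.04] F [-0.3  0.3  0.1] q7 63.0 w 0.0448 g 30.0
```

```bash
python3 -m creep '0 0 -2 0 0 0 0;0 0 -3.5 0 0 0 0;0 0 -3.5 0 0 0 0;0 0 -3.5 0 0 0 0;0 0 -3 0 0 0 0'>/dev/null;python3 -m creep '0.24 -3.9 0 0 0 0 0;0.24 -3.9 0 0 0 0 0;0.24 -3.9 0 0 0 0 0;0.24 -3.9 0 0 0 0 0;0.24 -3.9 0 0 0 0 0;0.24 -3.9 0 0 0 0 0;0.24 -3.9 0 0 0 0 0;0.24 -3.9 0 0 0 0 0'>/dev/null;python3 -m creep '0 0 0 0 0 0 0;0 0 0 0 0 0 0;0 0 0 0 0 0 0'>/dev/null; python3 d.py 0.5145 -0.0388 0.160
```

```text
t 15.32 pos [ 0.5142 -0.0382  0.1741] turn [ 0.0004 -0.0013 -0.0016] shift(W axes)cm [-0.02 -0.07  1.41] F [ 0.6  0.3 -0. ] q7 101.0 w 0.0446 g 30.0
```

Check alignment of washer and spindle in the scene view numerically while descending to just above the tip.

```bash
python3 -m creep '-0.02 -0.07 0.6 0 0 0 0;0 0 0.6 0 0 0 0;0 0 0 0 0 0 0;0 0 0 0 0 0 0'>/dev/null; python3 d.py 0.5145 -0.0388 0.160
python3 - <<'E'
from h import *
S=r.get_image("scene");cv2.imwrite('pics/s4s.png',S[...,::-1]);S=S.astype(int)
p=r.read_state()['ee_pos'];a=np.linspace(0,6.283,73)
for v in range(172,190):print(v,' '.join("%3d,%3d"%(S[v,u,0],S[v,u,2]) for u in range(224,238)))
for rr,zz,c in((.023,p[2]-.0111,p),(.023,p[2]-.0191,p),(.006,.133,p)):
    q=proj("scene",np.c_[c[0]+rr*np.cos(a),c[1]+rr*np.sin(a),a*0+zz]);print(rr,zz,q.min(0).round(2),q.max(0).round(2))
E
```

```text
t 15.65 pos [ 0.5143 -0.0382  0.1616] turn [ 0.0002 -0.0025  0.0008] shift(W axes)cm [-0.   -0.06  0.16] F [ 0.2  0.2 -0.3] q7 100.0 w 0.0452 g 30.0
172  49, 51  49, 50  51, 53  41, 43  44, 24  21, 25  40, 46  46, 47  32, 34  31, 30 105, 92 137,122 133,115 133,116
173  52, 54  50, 53  46, 49  50, 51  49, 50  48, 38  38, 32  30, 33  21, 27  39, 35 142,124 137,119 134,116 133,116
174  49, 50  50, 49  47, 48  51, 52  48, 55  50, 50  74, 30  70, 28  10, 16  56, 50 149,130 136,119 137,121 133,115
175  50, 49  48, 52  47, 48  51, 54  49, 53  42, 44  71, 45  90, 23  23, 28  84, 86 149,127 136,118 134,117 130,113
176  42, 44  79, 74  73, 75  50, 54  44, 47  30, 28  67, 36  66, 21  20, 37  55, 87 150,125 135,116 130,114 128,112
177  48, 51  59, 59  56, 59  51, 53  38, 40  26, 29  34, 83  28, 61  15, 78  22, 81 102,105 138,117 125,112 125,111
178  51, 55  56, 56  48, 52  51, 53  20, 24  43, 54  21, 88  15, 82  18, 83  11, 77  46, 81 143,118 130,112 125,111
179  34, 36  38, 40  36, 40  32, 33  47, 38 131,104  45, 89  21, 82  20, 81  15, 79  39, 80 146,121 135,117 127,112
180  13, 17  20, 21  17
[... 596 characters left out ...]
, 78  70, 81  47, 57  87, 42 140,107 243,216 226,200 219,194 185,168 172,128
186  89, 68  95, 82  93, 79  84, 70  64, 58  68, 70  89, 26  88, 12 105, 49 225,162 232,215 225,205 224,204 163, 64
187  87, 37  89, 43  85, 57  72, 66  71, 68  66, 66  93, 24  84, 22  82, 19 127, 82 235,215 225,203 224,203 137, 78
188  88, 24  90, 26  80, 40  67, 72  72, 73  73, 74  86, 16  88, 25  81, 22  82, 42 185,162 228,207 225,207 218,195
189  92, 26  92, 27  90, 33  67, 63  68, 75  77, 56  89, 26  86, 28  91, 29 149, 49 175,150 207,191 227,213 224,211
0.023 0.15083713769797424 [220.95 173.69] [234.47 184.25]
0.023 0.14283713769797424 [221.08 175.16] [234.55 185.71]
0.006 0.133 [226.19 180.8 ] [229.69 183.55]
```

The washer shows the same image offsets as the spacer did, so it is aligned. Descend with force checks.

```bash
python3 -m creep '0 -0.05 0.3 0 0 0 0;0 0 0.3 0 0 0 0;0 0 0.2 0 0 0 0;0 0 0 0 0 0 0' | grep -e pos -e force; python3 -m creep '0 0 0.15 0 0 0 0;0 0 0.15 0 0 0 0;0 0 0 0 0 0 0'| grep -e pos -e force;python3 -m creep '0 0 0.15 0 0 0 0;0 0 0.15 0 0 0 0;0 0 0 0 0 0 0'| grep -e pos -e force
```

```text
ee_pos: [0.5146, -0.0399, 0.1537]
force: [0.1, 0.1, -0.9]
grasp_force: 30.0
ee_pos: [0.5148, -0.0399, 0.151]
force: [-0.4, 0.7, -0.2]
grasp_force: 30.0
ee_pos: [0.5145, -0.0398, 0.148]
force: [-1.2, -0.2, 1.3]
grasp_force: 30.0
```

```bash
python3 -m creep '0 0.1 0 0 0 0 0;0 0 0.15 0 0 0 0;0 0 0 0 0 0 0'| grep -e pos -e force;python3 -m creep '0 0 0.15 0 0 0 0;0 0 0.15 0 0 0 0;0 0 0 0 0 0 0'| grep -e pos -e force; python3 -m creep '0 0 0.2 0 0 0 0;0 0 0.2 0 0 0 0;0 0 0 0 0 0 0'| grep -e pos -e force
```

```text
ee_pos: [0.514, -0.0391, 0.1464]
force: [-1.5, -0.6, 0.0]
grasp_force: 30.0
ee_pos: [0.514, -0.0392, 0.1432]
force: [-2.4, -0.0, -0.6]
grasp_force: 30.0
ee_pos: [0.5139, -0.0391, 0.1392]
force: [-3.7, -1.5, -0.2]
grasp_force: 30.0
```

```bash
python3 -m creep '0.08 0 0.1 0 0 0 0;0 0 0.2 0 0 0 0;0 0 0 0 0 0 0'| grep -e pos -e force;python3 -m creep '0 0 0.2 0 0 0 0;0 0 0.2 0 0 0 0;0 0 0 0 0 0 0'| grep -e pos -e force; python3 -m creep '0 0 0.2 0 0 0 0;0 0 0.2 0 0 0 0;0 0 0 0 0 0 0'| grep -e pos -e force
```

```text
ee_pos: [0.5139, -0.0391, 0.1365]
force: [-3.1, -2.4, 1.0]
grasp_force: 30.0
ee_pos: [0.5139, -0.0391, 0.1324]
force: [-3.1, -1.3, -1.1]
grasp_force: 30.0
ee_pos: [0.5138, -0.0391, 0.1283]
force: [-3.1, -1.8, 0.3]
grasp_force: 30.0
```

```bash
python3 -m creep '0.1 0 0.2 0 0 0 0;0 0 0.2 0 0 0 0;0 0 0 0 0 0 0'| grep -e pos -e force;python3 -m creep '0 0 0.15 0 0 0 0;0 0 0.1 0 0 0 0;0 0 0 0 0 0 0'| grep -e pos -e force; python3 -m creep '0 0 0.1 0 0 0 0;0 0 0 0 0 0 0'| grep -e pos -e force; python3 -m creep '0 0 0.1 0 0 0 0;0 0 0 0 0 0 0'| grep -e pos -e force
```

```text
ee_pos: [0.5137, -0.0391, 0.1246]
force: [-0.8, -0.1, -1.0]
grasp_force: 30.0
ee_pos: [0.5136, -0.039, 0.1222]
force: [-1.7, -1.2, -1.8]
grasp_force: 30.0
ee_pos: [0.5135, -0.039, 0.1212]
force: [-0.6, 0.6, -1.0]
grasp_force: 30.0
ee_pos: [0.5133, -0.039, 0.1202]
force: [-0.3, 0.6, -0.4]
grasp_force: 30.0
```

```bash
python3 -m creep '0 0 0.1 0 0 0 0;0 0 0 0 0 0 0'| grep -e pos -e force; python3 -m creep '0 0 0 0 0 0 65;0 0 0 0 0 0 65;0 0 0 0 0 0 65;0 0 0 0 0 0 65;0 0 -1.5 0 0 0 65;0 0 -2 0 0 0 65'>/dev/null;python3 -m creep '0 0 0 0 0 0 32;0 0 0 0 0 0 32;0 0 0 0 0 0 32;0 0 0 0 0 0 32;0 0 0 0 0 0 32;0 0 0 0 0 0 32'>/dev/null; python3 d.py 0.514 -0.039 0.129
python3 - <<'E'
from h import *
S=r.get_image("scene");cv2.imwrite('pics/s5.png',crop('',S,205,160,60,50,10))
E
```

```text
ee_pos: [0.5134, -0.0391, 0.1194]
force: [0.6, 0.5, 0.6]
grasp_force: 30.0
t 20.03 pos [ 0.5126 -0.0393  0.1536] turn [-0.0001 -0.0024 -0.0013] shift(W axes)cm [-0.15 -0.    2.46] F [ 0.3 -0.   0.7] q7 100.0 w 0.0305 g 0.0
```

View pics/s5.png

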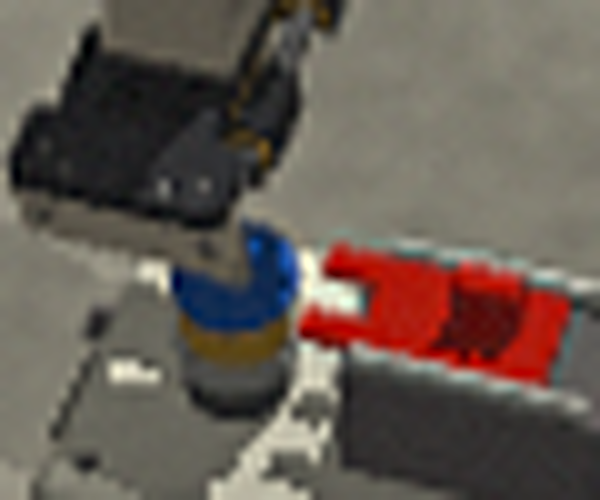

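The washer (scene ≈(228.5,188)) sits flat on the spacer. Now press slowly from above.

```bash
python3 -m creep '-0.12 0 1 0 0 0 32;0 0 0.8 0 0 0 32;0 0 0.5 0 0 0 32;0 0 0 0 0 0 32'| grep -e pos -e force;python3 -m creep '0 0 0.1 0 0 0 32;0 0 0.1 0 0 0 32;0 0 0 0 0 0 32'| grep -e pos -e force;python3 -m creep '0 0 0.1 0 0 0 32;0 0 0 0 0 0 32'| grep -e pos -e force;python3 -m creep '0 0 0.1 0 0 0 32;0 0 0 0 0 0 32'| grep -e pos -e force
```

```text
ee_pos: [0.513, -0.039, 0.1295]
force: [-0.3, 0.5, 0.8]
grasp_force: 0.0
ee_pos: [0.5142, -0.039, 0.1293]
force: [-0.3, 0.3, 0.2]
grasp_force: 0.0
ee_pos: [0.5142, -0.039, 0.1284]
force: [-0.0, -0.2, 0.1]
grasp_force: 0.0
ee_pos: [0.5141, -0.0391, 0.1273]
force: [0.3, -0.5, -0.4]
grasp_force: 0.0
```

```bash
for i in 1; do python3 -m creep '0 0 0.1 0 0 0 32;0 0 0 0 0 0 32'| grep -e pos -e force:;python3 -m creep '0 0 0.1 0 0 0 32;0 0 0 0 0 0 32'| grep -e pos -e force:;python3 -m creep '0 0 0.05 0 0 0 32;0 0 0 0 0 0 32'| grep -e pos -e force:;python3 -m creep '0 0 0.05 0 0 0 32;0 0 0 0 0 0 32'| grep -e pos -e force:;done
```

```text
ee_pos: [0.5141, -0.039, 0.1262]
force: [-0.3, -0.7, 0.9]
grasp_force: 0.0
ee_pos: [0.5142, -0.039, 0.1254]
force: [-0.4, 0.2, 2.1]
grasp_force: 0.9
ee_pos: [0.5143, -0.039, 0.1251]
force: [-0.8, 1.0, 4.4]
grasp_force: 2.3
ee_pos: [0.5143, -0.039, 0.1246]
force: [-0.9, -0.4, 4.6]
grasp_force: 2.5
```

```bash
for i in 1; do python3 -m creep '0 0 0.05 0 0 0 32;0 0 0 0 0 0 32'| grep -e pos -e force:;python3 -m creep '0 0 0.05 0 0 0 32;0 0 0 0 0 0 32'| grep -e pos -e force:;python3 -m creep '0 0 0.05 0 0 0 32;0 0 0 0 0 0 32'| grep -e pos -e force:;python3 -m creep '0 0 0.05 0 0 0 32;0 0 0 0 0 0 32'| grep -e pos -e force:;done
```

```text
ee_pos: [0.5142, -0.039, 0.124]
force: [-0.6, 0.4, 4.3]
grasp_force: 2.5
ee_pos: [0.5143, -0.039, 0.1234]
force: [-1.2, -0.1, 5.2]
grasp_force: 2.4
ee_pos: [0.5142, -0.039, 0.1229]
force: [-1.1, 0.2, 5.5]
grasp_force: 2.4
ee_pos: [0.5143, -0.039, 0.1223]
force: [-0.6, 0.3, 4.0]
grasp_force: 2.4
```

```bash
for i in 1; do python3 -m creep '0 0 0.05 0 0 0 32;0 0 0 0 0 0 32'| grep -e pos -e force:;python3 -m creep '0 0 0.05 0 0 0 32;0 0 0 0 0 0 32'| grep -e pos -e force:;done
```

```text
ee_pos: [0.5143, -0.039, 0.1218]
force: [-1.5, 0.0, 4.2]
grasp_force: 2.4
ee_pos: [0.5142, -0.039, 0.1213]
force: [-1.5, 0.0, 4.3]
grasp_force: 2.3
```

```bash
for i in 1; do python3 -m creep '0 0 0.05 0 0 0 32;0 0 0 0 0 0 32'| grep -e pos -e force:;python3 -m creep '0 0 0.05 0 0 0 32;0 0 0 0 0 0 32'| grep -e pos -e force:;python3 -m creep '0 0 0.05 0 0 0 32;0 0 0 0 0 0 32'| grep -e pos -e force:;python3 -m creep '0 0 0.05 0 0 0 32;0 0 0 0 0 0 32'| grep -e pos -e force:;done
```

```text
ee_pos: [0.5143, -0.039, 0.1208]
force: [-0.9, 0.2, 4.9]
grasp_force: 2.3
ee_pos: [0.5143, -0.039, 0.1203]
force: [-0.3, 0.2, 4.3]
grasp_force: 2.3
ee_pos: [0.5143, -0.039, 0.1201]
force: [-1.3, 0.5, 6.4]
grasp_force: 3.4
ee_pos: [0.5143, -0.039, 0.1201]
force: [-1.8, 0.7, 10.0]
grasp_force: 5.0
```

```bash
for i in 1; do python3 -m creep '0 0 0.05 0 0 0 32;0 0 0 0 0 0 32'| grep -e pos -e force:;python3 -m creep '0 0 0.03 0 0 0 32;0 0 0 0 0 0 32'| grep -e pos -e force:;done
```

```text
ee_pos: [0.5144, -0.039, 0.12]
force: [-2.4, 0.7, 12.7]
grasp_force: 6.5
ee_pos: [0.5144, -0.039, 0.12]
force: [-3.6, -0.1, 14.6]
grasp_force: 7.4
```

```bash
for i in 1; do python3 -m creep '0 0 0.03 0 0 0 32;0 0 0 0 0 0 32;0 0 0 0 0 0 32'| grep -e pos -e force:;python3 -m creep '0 0 0.03 0 0 0 32;0 0 0 0 0 0 32;0 0 0 0 0 0 32'| grep -e pos -e force:;done; python3 d.py .514 -.039 .12
python3 - <<'E'
from h import *
S=r.get_image("scene");cv2.imwrite('pics/s6.png',crop('',S,205,160,60,50,10))
E
```

```text
ee_pos: [0.5144, -0.039, 0.12]
force: [-4.0, 0.5, 16.3]
grasp_force: 8.3
ee_pos: [0.5144, -0.039, 0.12]
force: [-3.7, -0.4, 18.7]
grasp_force: 9.3
t 24.17 pos [ 0.5144 -0.039   0.12  ] turn [-0.0011  0.0002 -0.0014] shift(W axes)cm [ 0.04  0.01 -0.  ] F [-3.7 -0.4 18.7] q7 100.0 w 0.0297 g 9.3
```

View pics/s6.png

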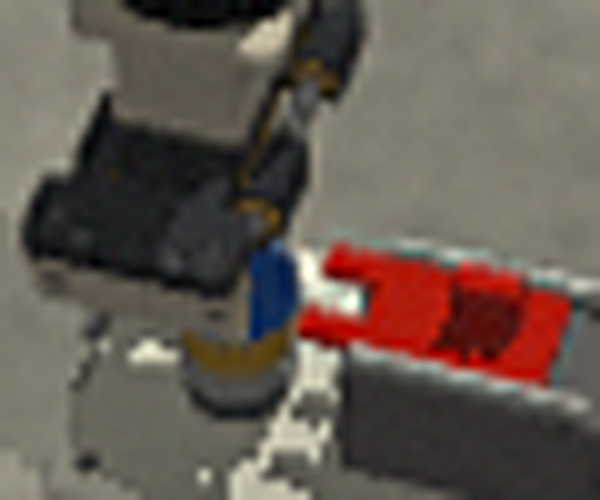

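The view shows the washer low on the spacer with the fingers bearing on it and clear of the fork. The stop feels stiffer than expected, so I'll measure z against load more exactly.

```bash
cat > z.py <<'E'
from station import r
s=r.read_state();print("t %.2f z %.5f F %s g %.1f q24 %s"%(s['t'],s['ee_pos'][2],s['force'].round(1),s['grasp_force'],s['joint_pos'][[1,3,5]].round(3)))
E
python3 z.py; python3 -m creep '0 0 0 0 0 0 32;0 0 0 0 0 0 32;0 0 0 0 0 0 32'>/dev/null;python3 z.py; python3 -m creep '0 0 0.02 0 0 0 32;0 0 0 0 0 0 32;0 0 0 0 0 0 32'>/dev/null;python3 z.py;python3 -m creep '0 0 -0.1 0 0 0 32;0 0 0 0 0 0 32;0 0 0 0 0 0 32'>/dev/null;python3 z.py;python3 -m creep '0 0 -0.1 0 0 0 32;0 0 0 0 0 0 32;0 0 0 0 0 0 32'>/dev/null;python3 z.py;python3 -m creep '0 0 -0.1 0 0 0 32;0 0 0 0 0 0 32;0 0 0 0 0 0 32'>/dev/null;python3 z.py
```

```text
t 24.22 z 0.11995 F [-3.3 -0.4 19.3] g 9.3 q24 [ 32.426 111.07   36.823]
t 24.47 z 0.11996 F [-5.3  0.2 18.8] g 9.3 q24 [ 32.425 111.07   36.824]
t 24.72 z 0.11996 F [-4.5  0.  19.5] g 9.9 q24 [ 32.424 111.071  36.816]
t 24.97 z 0.12001 F [-2.2  0.3 13.2] g 6.7 q24 [ 32.423 111.062  36.85 ]
t 25.22 z 0.12008 F [-1.   0.1  6.9] g 3.9 q24 [ 32.423 111.044  36.898]
t 25.47 z 0.12014 F [ 0.8 -0.2  0.9] g 0.3 q24 [ 32.415 111.047  36.973]
```

The stop is rigid. To tell whether it is home I'll feel the spindle tip with closed fingers: tip minus washer top must be 29 mm, whatever the head height. The washer top is at 0.1200−0.017 = 0.103.

```bash
python3 -m creep '0 0 -0.5 0 0 0 32;0 0 -2.5 0 0 0 32;0 0 -1.5 0 0 0 0;0 0 0 0 0 0 0;0 0 0 0 0 0 0;0 0 0 0 0 0 0;0 0 0 0 0 0 0;0 0 0 0 0 0 0' >/dev/null; python3 d.py 0.5142 -0.0388 0.152;python3 -m creep '0 0 0.4 0 0 0 0;0 0 0.3 0 0 0 0;0 0 0 0 0 0 0'>/dev/null; python3 z.py;python3 -m creep '0 0 0.2 0 0 0 0;0 0 0 0 0 0 0'>/dev/null; python3 z.py
```

```text
t 26.13 pos [ 0.5134 -0.039   0.1646] turn [ 0.0001 -0.0032 -0.0014] shift(W axes)cm [-0.08  0.    1.26] F [-0.5  0.7 -0.2] q7 100.0 w 0.0003 g 0.0
t 26.38 z 0.15755 F [ 0.5 -0.   0.2] g 0.0 q24 [ 29.226 108.97   42.313]
t 26.55 z 0.15620 F [-0.2 -0.3 -0.4] g 0.0 q24 [ 29.34  109.043  42.043]
```

```bash
for i in 1; do python3 -m creep '0 0 0.2 0 0 0 0;0 0 0 0 0 0 0'>/dev/null; python3 z.py;python3 -m creep '0 0 0.1 0 0 0 0;0 0 0 0 0 0 0'>/dev/null; python3 z.py;python3 -m creep '0 0 0.1 0 0 0 0;0 0 0 0 0 0 0'>/dev/null; python3 z.py;python3 -m creep '0 0 0.1 0 0 0 0;0 0 0 0 0 0 0'>/dev/null; python3 z.py; done
```

```text
t 26.72 z 0.15440 F [ 0.2 -0.2 -0.8] g 0.0 q24 [ 29.485 109.158  41.761]
t 26.88 z 0.15358 F [-0.   0.3  0.5] g 0.0 q24 [ 29.553 109.206  41.629]
t 27.05 z 0.15255 F [-0.2  0.1  0.4] g 0.0 q24 [ 29.637 109.268  41.485]
t 27.22 z 0.15154 F [-0.   0.9  1.7] g 0.0 q24 [ 29.72  109.329  41.346]
```

```bash
for i in 1; do python3 -m creep '0 0 0.05 0 0 0 0;0 0 0 0 0 0 0'>/dev/null; python3 z.py;python3 -m creep '0 0 0.05 0 0 0 0;0 0 0 0 0 0 0'>/dev/null; python3 z.py;python3 -m creep '0 0 0.05 0 0 0 0;0 0 0 0 0 0 0'>/dev/null; python3 z.py; done
```

```text
t 27.38 z 0.15109 F [-0.4  0.2  0.4] g 0.0 q24 [ 29.758 109.352  41.276]
t 27.55 z 0.15060 F [ 0.6  0.2 -0.4] g 0.0 q24 [ 29.799 109.382  41.209]
t 27.72 z 0.15008 F [ 0.3 -0.2  0.6] g 0.0 q24 [ 29.842 109.412  41.138]
```

```bash
for i in 1; do python3 -m creep '0 0 0.05 0 0 0 0;0 0 0 0 0 0 0'>/dev/null; python3 z.py;python3 -m creep '0 0 0.05 0 0 0 0;0 0 0 0 0 0 0'>/dev/null; python3 z.py;python3 -m creep '0 0 0.05 0 0 0 0;0 0 0 0 0 0 0'>/dev/null; python3 z.py;python3 -m creep '0 0 0.05 0 0 0 0;0 0 0 0 0 0 0'>/dev/null; python3 z.py; done
```

```text
t 27.88 z 0.14959 F [0.2 0.  0.1] g 0.0 q24 [ 29.883 109.44   41.068]
t 28.05 z 0.14918 F [-0.3 -0.2 -0.1] g 0.0 q24 [ 29.917 109.463  40.999]
t 28.22 z 0.14912 F [-1.7 -0.   3.9] g 2.0 q24 [ 29.92  109.472  40.977]
t 28.38 z 0.14905 F [-2.   0.   7.9] g 3.6 q24 [ 29.923 109.481  40.954]
```

Tip contact at TCP 0.1491 against washer contact at 0.1201 gives exactly 29.0 mm, so the bearing is home and the head is about 4 mm up. Before gripping the keeper tab, I'll work out which part of the gripper the wide beige plate in the pictures is.

Run:
```python
from h import *
c,n=np.cos(np.radians(13.9)),np.sin(np.radians(13.9));X=np.array([c,n,0]);Y=np.array([-n,c,0])
for tag,t,pts in(("s6",[.5144,-.039,.12],[(229,193),(207.5,187.5)]),("s5",[.5126,-.0393,.1536],[(229,187.5),(207,180.5)])):
  for uv in pts:
    o,d=ray("scene",uv)
    for y in(-.015,-.0325,-.06,-.094):
        k=(y-(o-t)@Y)/(d@Y);p=o+k*d-t;print(tag,uv,"y",y,"dx %.3f dz %.3f"%(p@X,p[2]))
```

```text
s6 (229, 193) y -0.015 dx 0.008 dz -0.026
s6 (229, 193) y -0.0325 dx 0.014 dz -0.002
s6 (229, 193) y -0.06 dx 0.025 dz 0.038
s6 (229, 193) y -0.094 dx 0.039 dz 0.086
s6 (207.5, 187.5) y -0.015 dx -0.072 dz -0.024
s6 (207.5, 187.5) y -0.0325 dx -0.063 dz 0.001
s6 (207.5, 187.5) y -0.06 dx -0.050 dz 0.040
s6 (207.5, 187.5) y -0.094 dx -0.033 dz 0.088
s5 (229, 187.5) y -0.015 dx 0.011 dz -0.028
s5 (229, 187.5) y -0.0325 dx 0.018 dz -0.004
s5 (229, 187.5) y -0.06 dx 0.028 dz 0.034
s5 (229, 187.5) y -0.094 dx 0.042 dz 0.081
s5 (207, 180.5) y -0.015 dx -0.068 dz -0.018
s5 (207, 180.5) y -0.0325 dx -0.060 dz 0.006
s5 (207, 180.5) y -0.06 dx -0.047 dz 0.044
s5 (207, 180.5) y -0.094 dx -0.030 dz 0.091
```

The plate is the 188 mm gripper body, well above everything, so the fingers are narrow as stated. Move to the tab.

```bash
python3 -m creep '0 0 -1 0 0 0 0;0 0 -1.5 0 0 0 40;-2.4 0 0 0 0 0 40;-2.4 0 0 0 0 0 40;-2.4 0 0 0 0 0 40;-2.3 0 0 0 0 0 40;0 0 0 0 0 0 40;0 0 0 0 0 0 40'>/dev/null;python3 d.py 0.6057 -0.0164 0.136
python3 - <<'E'
from h import *
S=r.get_image("scene");T=r.get_image("top");cv2.imwrite('pics/s7.png',np.hstack([crop('',S,215,150,60,60,6),crop('',T,245,155,60,75,6)[:360]]))
E
```

```text
t 29.05 pos [ 0.6069 -0.0158  0.1728] turn [-0.0002 -0.001  -0.0005] shift(W axes)cm [ 0.13 -0.03  3.68] F [-1.9 -0.6 -0.5] q7 99.0 w 0.0367 g 0.0
```

View pics/s7.png

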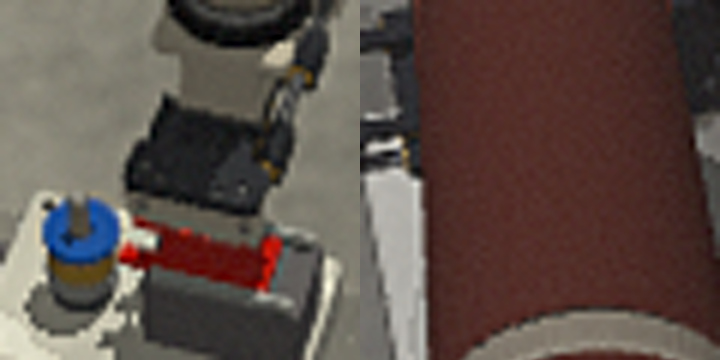

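The view shows the washer seated flat and level (scene ≈(228.5,188)), with the gripper over the keeper. Descend gently beside the tab and close.

```bash
python3 -m creep '0.12 0 1 0 0 0 40;0 0 1 0 0 0 40;0 0 0.6 0 0 0 40;0 0 0 0 0 0 40'>/dev/null; python3 z.py; python3 -m creep '0 0 0.5 0 0 0 40;0 0 0.5 0 0 0 40;0 0 0 0 0 0 40'>/dev/null;python3 d.py 0.6057 -0.0164 0.136; python3 -m creep '0 0 0 0 0 0 0;0 0 0 0 0 0 0;0 0 0 0 0 0 0;0 0 0 0 0 0 0;0 0 0 0 0 0 0;0 0 0 0 0 0 0'>/dev/null;python3 d.py 0.5630 -0.027 0.136
```

```text
t 29.48 z 0.14484 F [-0.  -0.1 -0. ] g 0.0 q24 [36.899 95.322 48.442]
t 29.73 pos [ 0.6046 -0.0166  0.136 ] turn [-0.0001 -0.0027 -0.0013] shift(W axes)cm [-0.11 -0.   -0.  ] F [-0.5 -0.8  0.3] q7 98.0 w 0.0375 g 0.0
t 30.23 pos [ 0.6054 -0.0167  0.1373] turn [-0.0007 -0.0004 -0.0014] shift(W axes)cm [4.37 0.02 0.13] F [-0.4  0.3 -0.1] q7 98.0 w 0.0119 g 30.0
```

```bash
python3 -m creep '0.2 0 0 0 0 0 0;0.3 0 0 0 0 0 0;0.3 0 0 0 0 0 0;0.3 0 0 0 0 0 0;0.3 0 0 0 0 0 0;0.3 0 0 0 0 0 0;0.3 0 0 0 0 0 0' >/dev/null;python3 d.py 0.5630 -0.027 0.137;  python3 -m creep '0.3 0 0 0 0 0 0;0.3 0 0 0 0 0 0;0.3 0 0 0 0 0 0;0.3 0 0 0 0 0 0;0.2 0 0 0 0 0 0;0.2 0 0 0 0 0 0;0.2 0 0 0 0 0 0' >/dev/null;python3 d.py 0.5630 -0.027 0.137
```

```text
t 30.82 pos [ 0.5859 -0.0215  0.1374] turn [-0.0008  0.0001 -0.0014] shift(W axes)cm [2.36 0.01 0.04] F [ 4.4  1.  -0.3] q7 98.0 w 0.0117 g 30.0
t 31.4 pos [ 0.5683 -0.0259  0.1373] turn [-0.0008 -0.0006 -0.0014] shift(W axes)cm [0.54 0.02 0.03] F [3.8 0.5 1.5] q7 99.0 w 0.0114 g 30.0
```

```bash
python3 -m creep '0.2 0 0 0 0 0 0;0.2 0 0 0 0 0 0;0.1 0 0 0 0 0 0' >/dev/null;python3 d.py 0.5630 -0.027 0.137;  python3 -m creep '0.1 0 0 0 0 0 0;0.1 0 0 0 0 0 0;0 0 0 0 0 0 0' >/dev/null;python3 d.py 0.5630 -0.027 0.137;python3 -m creep '0.1 0 0 0 0 0 0;0.1 0 0 0 0 0 0;0 0 0 0 0 0 0' >/dev/null;python3 d.py 0.5630 -0.027 0.137
```

```text
t 31.65 pos [ 0.5644 -0.0268  0.1374] turn [-0.0009  0.0019 -0.0014] shift(W axes)cm [0.14 0.02 0.04] F [6.2 1.  0.1] q7 99.0 w 0.0116 g 30.0
t 31.9 pos [ 0.5644 -0.0268  0.1374] turn [-0.0012  0.0058 -0.001 ] shift(W axes)cm [0.14 0.02 0.04] F [ 7.5  0.8 -2.6] q7 99.0 w 0.0116 g 30.0
t 32.15 pos [ 0.5642 -0.0268  0.1375] turn [-0.0015  0.0099 -0.0006] shift(W axes)cm [0.13 0.01 0.05] F [12.5  1.  -5.2] q7 99.0 w 0.0118 g 30.0
```

```bash
python3 -m creep '0.15 0 0 0 0 0 0;0.15 0 0 0 0 0 0;0 0 0 0 0 0 0;0 0 0 0 0 0 0' >/dev/null;python3 d.py 0.5630 -0.027 0.137; python3 -m creep '0.15 0 0 0 0 0 0;0.15 0 0 0 0 0 0;0 0 0 0 0 0 0;0 0 0 0 0 0 0' >/dev/null;python3 d.py 0.5630 -0.027 0.137
python3 - <<'E'
from h import *
S=r.get_image("scene");cv2.imwrite('pics/s8s.png',S[...,::-1])
E
```

```text
t 32.48 pos [ 0.564  -0.0269  0.1377] turn [-0.0019  0.0157 -0.0002] shift(W axes)cm [0.1  0.01 0.07] F [16.6  1.8 -9.9] q7 99.0 w 0.0121 g 30.0
t 32.82 pos [ 0.5636 -0.027   0.1378] turn [-0.0023  0.0215  0.0002] shift(W axes)cm [0.06 0.01 0.08] F [ 20.2   3.8 -12.9] q7 99.0 w 0.0116 g 30.0
```

```bash
python3 -m creep '-0.3 0 0 0 0 0 0;-0.3 0 0 0 0 0 0;-0.2 0 0 0 0 0 0;0 0 0 0 0 0 0' >/dev/null;python3 d.py 0.5630 -0.027 0.137; python3 -m creep '0 0 0 0 0 0 45;0 0 0 0 0 0 45;0 0 0 0 0 0 45;0 0 0 0 0 0 45;0 0 0 0 0 0 45;0 0 -1 0 0 0 45;0 0 -3 0 0 0 45;0 0 -3.5 0 0 0 45'>/dev/null; python3 d.py .5 .3 .2
```

```text
t 33.2 pos [ 0.564  -0.0269  0.1375] turn [-0.0012  0.0042 -0.0009] shift(W axes)cm [0.1  0.02 0.05] F [ 6.3  0.  -1.5] q7 99.0 w 0.0119 g 30.0
t 33.87 pos [ 0.5597 -0.0273  0.2116] turn [ 0.0011 -0.0069 -0.0012] shift(W axes)cm [-2.07 33.21  1.16] F [ 0.4  0.7 -0. ] q7 100.0 w 0.0416 g 0.0
```

Move away to the left and check the keeper with clear views.

```bash
python3 -m creep '0 4 0 0 0 0 45;0 4 0 0 0 0 45;0 4 0 0 0 0 45;0 4 0 0 0 0 45;0 4 0 0 0 0 45;0 4 0 0 0 0 45;0 4 0 0 0 0 45;0 0 0 0 0 0 45'>/dev/null
python3 - <<'E'
from h import *
print(r.read_state()['ee_pos'],r.read_state()['force'].round(1))
sp=np.array([.5144,-.039]);c,n=np.cos(np.radians(13.9)),np.sin(np.radians(13.9))
M={}
for nme in P:
    im=r.get_image(nme);cv2.imwrite(f'pics/f_{nme}.png',im[...,::-1])
    old=cv2.imread(f'pics/{nme}0.png')[...,::-1]
    for tag,a in(("new",im),("old",old)):
        h=cv2.cvtColor(np.ascontiguousarray(a),cv2.COLOR_RGB2HSV).astype(int)
        m=((h[...,0]<4)|(h[...,0]>175))&(h[...,1]>150)
        u0,v0=(215,170) if nme=="scene" else (250,160);k=np.zeros_like(m);k[v0:v0+55,u0:u0+60]=1;m&=k
        vv,uu=np.nonzero(m);Q=np.array([atz(nme,(u,v),.1106)[:2]-sp for u,v in zip(uu,vv)])@np.array([c,n])
        print(nme,tag,m.sum(),"x from axis mm",(np.percentile(Q,[1,50,99])*1000).round(1))
E
python3 - <<'E'
import cv2,numpy as np
a=cv2.imread('pics/f_scene.png')
h=cv2.cvtColor(a,cv2.COLOR_BGR2HSV)
for v in range(180,205):print(v,''.join('R' if (q[0]<4 or q[0]>175) and q[1]>150 else 'B' if 95<q[0]<130 and q[1]>120 else 'o' if 8<q[0]<32 and q[1]>110 else '.' for q in h[v,215:270]))
E
```

```text
[0.49024055 0.25597185 0.21313171] [-0.9  1.1 -0.7]
scene new 216 x from axis mm [-9.5 36.  73.5]
scene old 218 x from axis mm [ 31.5  77.1 116.3]
top new 323 x from axis mm [-9.2 34.8 72.9]
top old 335 x from axis mm [ 30.5  75.2 114.8]
180 .......................................................
181 .......................................................
182 ..............RR.......................................
183 ...............RRRRRR...RR.............................
184 ...............RRRRRRRRRRRRRR..........................
185 ........BBB....RRRRRRRRRRRRRRR.........................
186 ........BBBB.....RRRRRRRRRRRRRRRR......................
187 .......BBBBB...BRRRRRRRRRRRRRRRRRRR....................
188 .......BBR.....RRRRRRRRRRRRRRRRRRRR....................
189 .......B.RRRRRRRRRRRRRRRRRRRRRRRRRR....................
190 ........RRRRRRRRRRRRRRRRRRRRRRRRRRR....................
191 ..........RR.RRRRRRRRRRRRRRRRRRRRR.....................
192 .........BBB..RRRRRRRRRRRRRRRRRRRR.....................
193 ........o.BBBBBB.oRRRRRRRRRRRRRRR......................
194 ........ooooo.o.ooo....RR..RRRRRR......................
195 .........ooooooooo.............RR......................
196 ..........ooooooo......................................
197 ............ooo........................................
198 .......................................................
199 .......................................................
200 .......................................................
201 .......................................................
202 .......................................................
203 .......................................................
204 .......................................................
```

The keeper moved about 42 mm and stopped hard; nominal is 44. I'll check by pushing the tab's far face with closed fingers. When fully closed, that face is 62 mm from the axis, which puts contact at TCP 69.5 mm.

```bash
python3 d.py .5989 -.0181 .2; python3 -m creep '-1.1 -3.8 0 0 0 0 0;-1.1 -3.8 0 0 0 0 0;-1.1 -3.8 0 0 0 0 0;-1.1 -3.8 0 0 0 0 0;0 -3.8 0 0 0 0 0;0 -3.8 0 0 0 0 0;0 -3.8 0 0 0 0 0;0 0 0 0 0 0 0'>/dev/null; python3 d.py .5989 -.0181 .135
```

```text
t 34.63 pos [0.4936 0.2469 0.2126] turn [ 0.0001 -0.0009  0.0039] shift(W axes)cm [ -3.86 -28.25   1.26] F [-0.2 -1.   0.1] q7 70.0 w 0.0422 g 0.0
t 35.3 pos [ 0.6019 -0.0187  0.2121] turn [-0.0108 -0.0029 -0.0201] shift(W axes)cm [0.27 0.13 7.71] F [ 0.7 -1.5  0.6] q7 97.0 w 0.0003 g 0.0
```

```bash
python3 -m creep '0 0.13 2.5 -0.01 -0.003 -0.02 0;0 0 2.5 0 0 0 0;0 0 1.7 0 0 0 0;0 0 0.7 0 0 0 0;0 0 0 0 0 0 0;0 0 0 0 0 0 0'>/dev/null; python3 d.py .5819 -.0223 .135;python3 -m creep '0.4 0 0 0 0 0 0;0.4 0 0 0 0 0 0;0.2 0 0 0 0 0 0;0 0 0 0 0 0 0'>/dev/null; python3 d.py .5819 -.0223 .135
```

```text
t 35.8 pos [ 0.6009 -0.0026  0.1387] turn [0.0087 0.0024 0.0171] shift(W axes)cm [ 2.32 -1.46  0.37] F [0.3 0.6 0.2] q7 98.0 w 0.0005 g 0.0
t 36.13 pos [ 0.5906 -0.0044  0.1389] turn [0.009  0.0027 0.0183] shift(W axes)cm [ 1.28 -1.53  0.39] F [-0.1  0.2  0.3] q7 98.0 w 0.0005 g 0.0
```

```bash
python3 -m creep '0 -0.8 0 0.009 0.003 0.018 0;0 -0.7 0.3 0 0 0 0;0 0 0 0 0 0 0;0 0 0 0 0 0 0;0 0 0 0 0 0 0'>/dev/null; python3 d.py .5819 -.0223 .135;python3 -m creep '0.3 0 0 0 0 0 0;0.3 0 0 0 0 0 0;0.2 0 0 0 0 0 0;0 0 0 0 0 0 0;0 0 0 0 0 0 0'>/dev/null; python3 d.py .5819 -.0223 .135
```

```text
t 36.55 pos [ 0.5947 -0.0187  0.1347] turn [ 0.0007 -0.0013  0.0002] shift(W axes)cm [ 1.33 -0.04 -0.03] F [0.4 0.4 1.2] q7 98.0 w 0.0005 g 0.0
t 36.97 pos [ 0.5868 -0.0205  0.1351] turn [ 0.0004 -0.0009  0.0007] shift(W axes)cm [ 0.52 -0.05  0.01] F [-0.1 -0.4  0.1] q7 98.0 w 0.0007 g 0.0
```

```bash
for i in 1; do python3 -m creep '0.15 0 0 0 0 0 0;0.1 0 0 0 0 0 0;0 0 0 0 0 0 0'>/dev/null; python3 d.py .5819 -.0223 .135;python3 -m creep '0.1 0 0 0 0 0 0;0.1 0 0 0 0 0 0;0 0 0 0 0 0 0'>/dev/null; python3 d.py .5819 -.0223 .135;python3 -m creep '0.1 0 0 0 0 0 0;0 0 0 0 0 0 0'>/dev/null; python3 d.py .5819 -.0223 .135; done
```

```text
t 37.22 pos [ 0.5843 -0.0212  0.135 ] turn [ 0.0004 -0.0012  0.0006] shift(W axes)cm [ 0.26 -0.05 -0.  ] F [ 0.9  0.5 -0.9] q7 98.0 w 0.0004 g 0.0
t 37.47 pos [ 0.583  -0.0215  0.1351] turn [0.0004 0.0004 0.0007] shift(W axes)cm [ 0.13 -0.05  0.01] F [ 1.5  0.5 -0.2] q7 98.0 w 0.0009 g 0.5
t 37.63 pos [ 0.583  -0.0215  0.1352] turn [0.0003 0.0024 0.0009] shift(W axes)cm [ 0.12 -0.05  0.02] F [ 4.2  1.  -2.1] q7 98.0 w 0.0002 g 1.7
```

```bash
for i in 1; do python3 -m creep '0.1 0 0 0 0 0 0;0.1 0 0 0 0 0 0;0 0 0 0 0 0 0'>/dev/null; python3 d.py .5819 -.0223 .135;python3 -m creep '0.2 0 0 0 0 0 0;0.1 0 0 0 0 0 0;0 0 0 0 0 0 0'>/dev/null; python3 d.py .5819 -.0223 .135;python3 -m creep '0.2 0 0 0 0 0 0;0.2 0 0 0 0 0 0;0 0 0 0 0 0 0'>/dev/null; python3 d.py .5819 -.0223 .135; done
```

```text
t 37.88 pos [ 0.5828 -0.0215  0.1354] turn [-0.0001  0.0067  0.0012] shift(W axes)cm [ 0.11 -0.05  0.04] F [ 7.1  1.  -5.7] q7 98.0 w 0.0003 g 3.5
t 38.13 pos [ 0.5827 -0.0215  0.1357] turn [-0.0005  0.0133  0.0017] shift(W axes)cm [ 0.1  -0.05  0.07] F [12.   2.  -8.2] q7 98.0 w 0.0004 g 5.7
t 38.38 pos [ 0.5825 -0.0215  0.1362] turn [-0.0011  0.022   0.0024] shift(W axes)cm [ 0.08 -0.06  0.12] F [ 17.5   3.5 -13. ] q7 98.0 w 0.0004 g 8.6
```

Hard stop again at 17 N with no movement, so the keeper is closed. Back off, lift clear and do a final numeric check.

```bash
python3 -m creep '-0.5 0 0 0 0 0 0;-0.8 0 0 0 0 0 0;-0.5 0 -1 0 0 0 0;0 0 -3 0 0 0 0;0 0 -3.5 0 0 0 0;0 0 -2 0 0 0 0;0 0 0 0 0 0 0'>/dev/null; python3 -m creep '0 4 0 0 0 0 0;0 4 0 0 0 0 0;0 4 0 0 0 0 0;0 4 0 0 0 0 0;0 4 0 0 0 0 0;0 4 0 0 0 0 0;0 0 0 0 0 0 0;0 0 0 0 0 0 0'>/dev/null
python3 - <<'E'
from h import *
s=r.read_state();print(s['t'],s['ee_pos'],s['force'].round(1),abs(s['qd']).max())
sp=np.array([.5144,-.039]);c,n=np.cos(np.radians(13.9)),np.sin(np.radians(13.9))
for nme in P:
    im=r.get_image(nme);old=cv2.imread(f'pics/f_{nme}.png')[...,::-1];o0=cv2.imread(f'pics/{nme}0.png')[...,::-1]
    u0,v0=(210,165) if nme=="scene" else (245,155)
    print(nme,"diff to prior view",np.abs(im[v0:v0+60,u0:u0+65].astype(int)-old[v0:v0+60,u0:u0+65]).max(2).__gt__(40).sum())
    for t,(u,v) in dict(reagent=(318,150),carton=(226,286),petri=(302,222)).items() if nme=="scene" else dict(reagent=(159,152),carton=(367,166),petri=(260,136)).items():
        print(t,(np.abs(im[v-14:v+14,u-14:u+14].astype(int)-o0[v-14:v+14,u-14:u+14]).max(2)>50).sum())
E
```

```text
39.6333 [0.52989469 0.21602326 0.22884473] [-0.  -0.8 -0.3] 4.600423690303343
scene diff to prior view 570
reagent 0
carton 0
petri 0
top diff to prior view 199
reagent 389
carton 0
petri 0
```

```bash
python3 -m creep '0 0 0 0 0 0 0;0 0 0 0 0 0 0;0 0 0 0 0 0 0'>/dev/null
python3 - <<'E'
from h import *
a=r.get_image("scene")
h=cv2.cvtColor(a,cv2.COLOR_RGB2HSV)
for v in range(180,200):print(v,''.join('R' if (q[0]<4 or q[0]>175) and q[1]>150 else 'B' if 95<q[0]<130 and q[1]>120 else 'o' if 8<q[0]<32 and q[1]>110 else '.' for q in h[v,215:260]))
E
```

```text
180 .............................................
181 .............................................
182 ..............RRR............................
183 ...............RRRRRR...RR...................
184 .........B.....RRRRRRRRRRRRRR................
185 ........BBB....RRRRRRRRRRRR.RR...............
186 ........BBBB....RRRRRRRRRRRRRRRRR............
187 .......BBBBB....RRRRRRRRRR.RRRRRRRR..........
188 .......BBR.....RRRRRRRRRRRRRRRRRRRR..........
189 .......B.RRRRRRRRRRRRRRRRRRRRRRRRRR..........
190 ........RRRRRRRRRRRRRRRRRRRRRRRRRRR..........
191 ..........RRRRRRRRRRRRRRRRRRRRRRRR...........
192 .........BBB..RRRRRRRRRRRRRRRRRRRR...........
193 ........o.BBBBBBooRRRRRRRRRRRRRRRR...........
194 ........ooooo.o.ooo...RRR..RRRRRR............
195 .........ooooooooo.............RR............
196 ..........ooooooo............................
197 ............ooo..............................
198 .............................................
199 .............................................
```

The geometry is unchanged; the differences were only shadow. Handing in.

```bash
python3 -c "
from station import r
print(r.job_done())"
```

```text
the job is handed in; nothing more can be done
None
```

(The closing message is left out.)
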